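Power the worktop lamp and hold its mast at full height

TASK

The lamp beside the chopping board has no power and stands too low: take the charged battery pack out of the charger and plug it fully home, square, into the bay on the lamp's foot. Then pinch the orange release button on the lamp's grip, keep it pressed and draw the mast straight up past its first stop to the second stop, its full height. Finish while still holding the lamp up there by its grip with the button kept in, so that its weight rests on you, not on the catch, while I tighten the collar; leave everything else where it stands.

Things in the scene. Friction and masses are not known exactly. Their poses are not given: they have to be found in the camera images.
- battery: Loose grey battery pack, orange band, 0.2 to 0.37 kg, upright in the charger. Origin: centre of its underside; x across its narrow width. Lower 30 mm: black plug 28 (x) by 44 mm (y), its lowest 6 mm tapered 2.5 mm all round. Above: body 40 (x) by 58 mm (y), 30 to 82 mm over the origin; its shoulder rests on the rim when the plug is fully in. A half turn fits as well.
- charger: Low light-coloured charger, fixed, 84 (x) by 102 mm (y), 42 mm high; origin at the centre of its underside. The pack stands centred in its well (2 mm play each side, 31 mm deep), axes parallel: lift it straight up 40 mm to clear it.
- lamp: The lamp's dark foot, held by suction pads (fixed), 112 (x) by 212 mm (y), 15 mm high; origin at the centre of its underside. Its front faces -x; y runs from the battery bay (y -60 mm), a grey block 62 (x) by 80 mm (y), top 50 mm above the worktop, to the mast (y +65 mm), whose fixed outer tube is 28 mm thick with a 37 mm black collar up to 155 mm.
- bay_mouth (a point): Centre of the bay's mouth, level with its rim, 50 mm above the worktop; axes as the lamp's. The hole is 30 mm along x by 46 mm along y, 32 mm deep. With the pack fully home its origin lies straight below this point by 30 mm, its x axis parallel to the lamp's.
- lamp_head: The lamp's moving head: an aluminium light bar 36 mm wide, 13 mm thick, reaching 230 mm from the mast axis to the lamp's +y and 25 mm to -y, and on it, above the mast, the black upright grip. Origin on the mast axis, 156 mm above the worktop when closed, 2 mm below the bar; axes as the lamp's.
- lamp_grip (a point): Middle of the black grip on the mast axis, at button height: 197 mm above the worktop closed, 287 mm at the second stop. Grip 30 mm along the lamp's x, 35 mm along y; top 23 mm above this point, light bar 26 mm below. The orange button (20 mm wide, 26 high) stands 5.5 mm out of its front (-x) face: pinch along the lamp's x, one finger on the button, one on the grip's back.
- release_button (a joint): How far the orange button is pressed in, m: 0 out, 0.005 fully in (spring: 2 N at rest, 4.5 N fully in). Beyond 3 mm it frees the mast; let out, its catch snaps into a hole of the outer tube (closed, first or second stop); between holes the tube's wall keeps it in.
- mast (a joint): How far the inner mast is drawn out, m: 0 closed (start), 0.045 first stop, 0.090 second stop, the hard end of travel. Slides with about 1 N friction; mast, head and button weigh 0.3 kg and sink if let go between stops. With the button kept pressed it passes the first stop without catching.
- tin: Low round tin, 75 mm wide, 58 mm high, on the chopping board (230 x 330 mm, 16 mm thick, fixed, on the lamp's +y side); leave it. Origin at its underside.
- fork: Steel fork, 193 mm, lying on the chopping board; leave it. Origin at its underside.
- cup: Small white cup with a red inside, 62 x 92 mm, 51 mm high, on the worktop near the robot; leave it. Origin at its underside.
- dish: White oblong butter dish, 74 x 118 mm, 36 mm high, behind the lamp; leave it. Origin at its underside.

How it is judged:
On the way, in this order (a step that is already met when the one before it is completed fails the run):
1. the battery pack is plugged fully home in the lamp's bay (z of battery in the frame of bay_mouth below -0.0275 m and horizontal distance between battery and bay_mouth below 0.003 m and angle between the x axis of battery and the x axis of lamp, either way round below 0.07 rad and angle between battery's own z axis and vertical below 0.06 rad), for 0.2 s.
2. the release button is pressed in while the mast is still down (value of joint release_button above 0.003 m and value of joint mast below 0.03 m and contact force between the fingers and lamp_head above 1 N), for 0.05 s.
At the end, for the whole second after the job is handed in: The pack is home in the bay (2.5 mm of full depth, 3 mm of centre, 4 degrees of square, 3.4 of upright), untouched; the mast is drawn out at least 85 of 90 mm and still, the button in by over 3 mm, and the fingers hold the lamp's grip (over 3 N, grasp point within 40 mm of the grip's middle) (all of step 1 and value of joint mast above 0.085 m and velocity of joint mast below 0.01 m/s and value of joint release_button above 0.003 m and contact force between the fingers and lamp_head above 3 N and contact force between the fingers and battery below 0.1 N and distance between the grasp point and lamp_grip below 0.04 m); the arm keeps its last pose, push and grip.
It fails at once if the low tin on the board is shifted by more than 20 mm (distance of tin from where it was at the start of the episode above 0.02 m).
It fails at once if the fork is shifted by more than 20 mm (distance of fork from where it was at the start of the episode above 0.02 m).
It fails at once if the cup is shifted by more than 20 mm (distance of cup from where it was at the start of the episode above 0.02 m).
It fails at once if the butter dish is shifted by more than 20 mm (distance of dish from where it was at the start of the episode above 0.02 m).
It also fails if it takes over 48 s, if anything falls off the work surface, if the arm or the gripper's body presses on something with over 40 N, if the wrist force passes 120 N, or if a joint passes its speed limit or range.

ROBOT

A 6-joint arm with a two-finger parallel gripper is mounted at the origin on a cart in front of the work surface, level with it; the furniture and walls round the work are solid. World frame = base frame: x ahead of the robot, y to its left, z up, the work surface at z = 0. Lengths are in m, angles in rad, forces in N, time in s.
With the tool pointing down it reaches from about 0.35 to 0.975 m from the base axis. Payload 4.9 kg.
Tool frame: the origin (TCP) lies on the front face of the gripper's body, between the roots of the fingers; the fingertips stand ctrl.finger_overhang ahead of it and the grasp point (between the pads) lies 54 mm ahead of it (ctrl.finger_overhang is the distance from the TCP to the fingertips, in m); z points along the fingers, y is the line along which they close (so a half turn about z gives the same grasp; the last joint's range is limited). The gripper opens to 85 mm and grips with 20 to 120 N. Pads are 22 mm wide; open, the fingers measure 114 mm over their backs; the gripper's body (76 mm by 85 mm) begins 54 mm behind the grasp point. The pads swing forward as they close: fully open they stand 13 mm farther back than shut.
Start: joints at [1.037, 0.053, 1.613, -0, 1.476, -0.119], TCP at [0.252, 0.572, 0.304] pointing down, gripper open.
Joint ranges: [-3.01, 3.01], [-1.01, 2.22], [0.06, 2.58], [-1.02, 4.17], [0.09, 2.62], [-3.14, 3.14]. Speed limits (rad/s): [2.57, 2.57, 3.14, 3.14, 3.14, 3.14].

INTERFACE

Orientations are given as a rotation vector (axis times angle).
In Python, from station import ctrl, vision gives the robot as it stands. The module is installed in compiled form; this text tells all that it offers.
- The arm moves only by the tool drive_tool, never from a script. Its argument "rows" is a list of rows, each a list of 2 entries, a list of its own where there are three numbers: the shift along the tool's x, y, z in m, then the turn about the tool's z in rad. A call has 1 to 10 rows; each row shifts and turns the commanded pose from where the row before left it, along the tool's axes as they then stand; what a row does not reach is not made up. A row lasts 1/10 s, in which the tool goes at most 50 mm and 8.59 degrees, less where a joint would pass 70% of its speed; a pose out of reach is approached as far as the arm can. A call with a gripper value outside its range is refused whole. "jaw" is the closure, from 0 (fully open) to 1 (shut), set as the call begins (left out, the last holds). The fingers move at their own pace and stop on an object; "grip_force" is the grip in N (left out, the last holds). Time passes only in rows, so rows that do not move let the fingers close. It gives the time, the measured TCP pose, the force, the opening and the grip force at its end, in the units of the state.
- ctrl.get_obs(): the state, without advancing time (a new reading comes with each control period).
- vision.get_image(name): name is "scene" or "top"; returns a dict with "image" (400x640x3 uint8, blue, green, red), "vertical_fov" (degrees; the focal length in pixels is half the picture's height over the tangent of half this angle, whatever the lens; pixels are square), "cx", "cy" (the principal point, pixels), "R" (3x3) and "t" (3): a world point X has camera coordinates R X + t. Camera axes: x right, y down, z forward; pixel columns grow to the right and rows downward; lengths in m; the calibration is good to about 2 mm. A picture is of the moment at which its call begins. There is no depth.
- ctrl.finish_job(): hands the job in; it is judged then, once.
The state is a dict: "t": time; "q": joint angles; "dq": joint speeds; "effort": joint torques, N m; "tool_pos": TCP position; "tool_rot": TCP orientation; "contact_force": force on the tool from outside, world axes, zero at the start; "wrist_torque": the same for the moment, N m; "opening": finger opening in m; "grip_force": force on a finger pad.
Only numpy, scipy, OpenCV 4.12 (cv2) and the standard library are available. Lean on these libraries where they do the work, as an engineer would, in place of code of your own. Each camera call takes 0.05 s, during which the arm holds its last target. There are 200 camera calls.

## Working session

There is one attempt and no reset: what is moved stays moved. The work goes in short steps, Python scripts to look and compute and a tool call to move; the robot and the scene stay as the last step left them, time stands still between calls to the robot, and variables do not carry over. Pictures are saved under pics/ and viewed, at most 10 in all, crops included, and the job is handed in when it is done.

Besides the shell and the picture viewer there is one more tool, called after "Call:" as a command line: name --argument value ..., lists and objects as JSON in quotes. drive_tool: Moves the arm, as the interface text tells. Its arguments: {"type":"object","properties":{"rows":{"type":"array","items":{"type":"array"}},"jaw":{"type":"number"},"grip_force":{"type":"number"}},"required":["rows"]}

```bash
mkdir -p pics
cat > h.py <<'E'
import numpy as np, cv2
from station import ctrl, vision
def cam(n):
    d=vision.get_image(n); h=d["image"].shape[0]
    d["f"]=h/2/np.tan(np.radians(d["vertical_fov"])/2); d["R"]=np.array(d["R"]); d["t"]=np.array(d["t"]); return d
def ray(d,u,v):
    r=d["R"].T@np.array([(u-d["cx"])/d["f"],(v-d["cy"])/d["f"],1]); return -d["R"].T@d["t"], r
def plane(d,u,v,z):
    c,r=ray(d,u,v); return c+r*(z-c[2])/r[2]
def proj(d,X):
    p=d["R"]@np.array(X)+d["t"]; return d["cx"]+d["f"]*p[0]/p[2], d["cy"]+d["f"]*p[1]/p[2]
E
python3 - <<'E'
from h import *
for n in("scene","top"):
    d=cam(n); cv2.imwrite(f"pics/{n}0.png",d["image"]); print(n,d["f"],d["cx"],d["cy"],-d["R"].T@d["t"],d["R"].round(3).tolist())
o=ctrl.get_obs(); print(o["t"],o["tool_pos"],o["tool_rot"],ctrl.finger_overhang,o["opening"])
E
```

```text
scene 507.39773695516305 317.96143342874103 202.01801471991428 [-0.67032583 -0.5664129   0.75352833] [[0.43, -0.903, 0.011], [-0.377, -0.191, -0.906], [0.82, 0.386, -0.422]]
top 433.2139839629462 327.8112257665954 203.69770659476117 [ 0.29125512 -0.00766415  1.43043105] [[0.029, -1.0, 0.01], [-0.988, -0.03, -0.153], [0.153, -0.005, -0.988]]
0.1 [0.25163673 0.571628   0.3027825 ] [-6.46769953e-01 -3.07366263e+00  2.76316660e-03] 0.0726 0.08558074623048637
```

View pics/scene0.png

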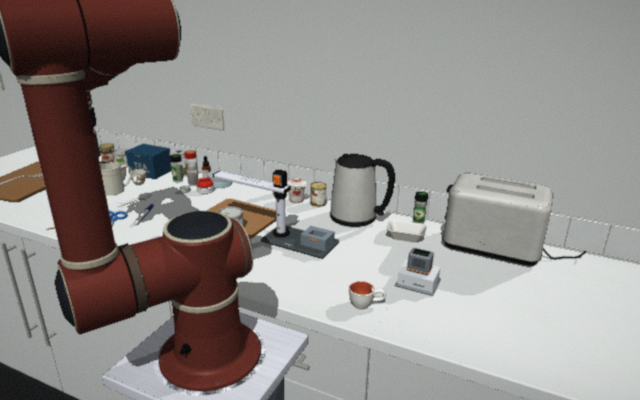

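View pics/top0.png

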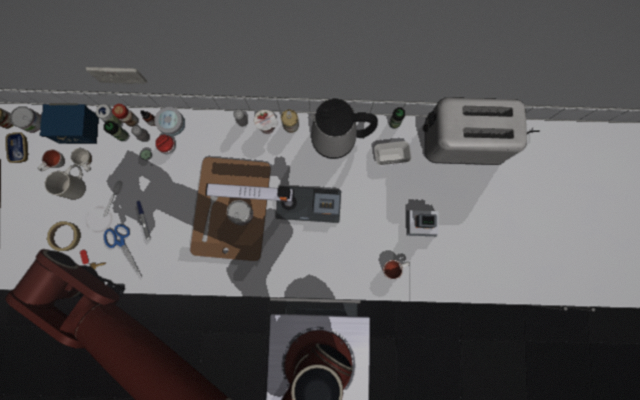

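Scene: lamp with grip at about (281,180), bay (318,238), charger/pack (418,268). Top: bay (326,203), charger (423,222), bar (208–285,190). I'll crop in for corners.

Run:
```python
from h import *
t=cv2.imread("pics/top0.png");s=cv2.imread("pics/scene0.png")
a=cv2.resize(t[175:245,270:450],None,fx=4.4,fy=4.4,interpolation=cv2.INTER_CUBIC)
b=cv2.resize(s[160:300,260:450],None,fx=4,fy=4,interpolation=cv2.INTER_CUBIC)
a=np.clip(a.astype(float)*1.6,0,255).astype(np.uint8)
cv2.imwrite("pics/topc.png",a);cv2.imwrite("pics/scc.png",b)
```

```text
(no output)
```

View pics/topc.png

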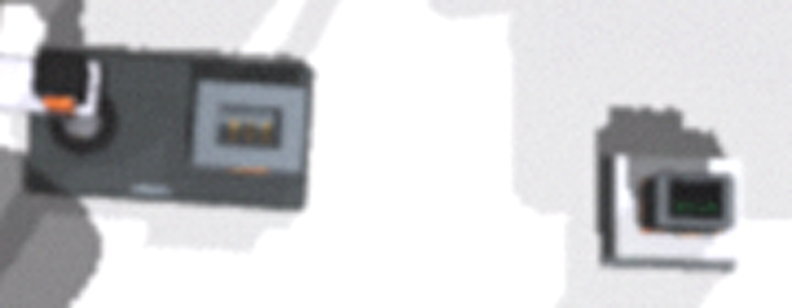

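View pics/scc.png

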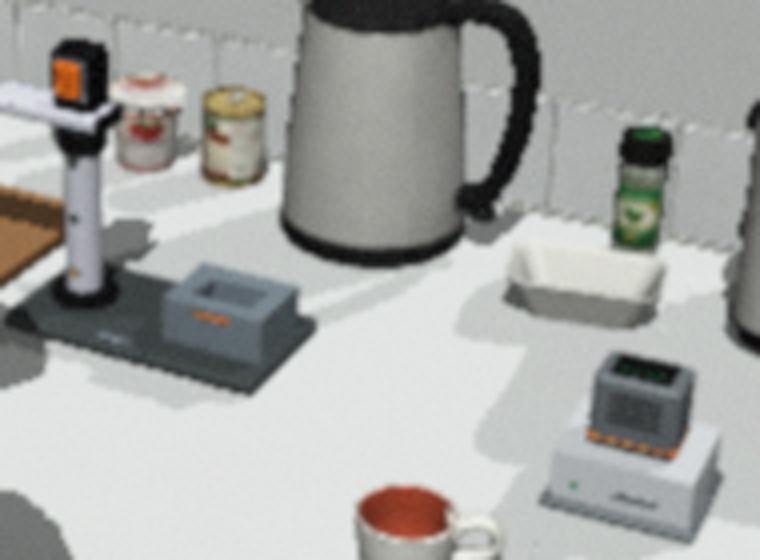

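Top crop (÷4.4 + (270,175)): foot corners (35,45),(312,62),(303,208),(25,190), bay rim about (195–305, 78–172), hole (218–282,104–150), pack top (645–735,170–232). The lamp's axes are near the world's, front facing the robot. I'll measure with masks next.

Run:
```python
from h import *
d=cam("top");s=cam("scene");t=d["image"]
def rect(d,m,x0,y0,z,name,k=1):
    cs,_=cv2.findContours(m,cv2.RETR_EXTERNAL,cv2.CHAIN_APPROX_NONE)
    c=max(cs,key=cv2.contourArea).reshape(-1,2).astype(float)+[x0,y0]
    P=np.array([plane(d,u,v,z)[:2] for u,v in c])
    r=cv2.minAreaRect((P*1000).astype(np.float32)); print(name,np.round(r[0],1),np.round(r[1],1),round(r[2],1),len(c))
    return c
# foot: dark ; bay: lighter grey
g=cv2.cvtColor(t,cv2.COLOR_BGR2GRAY)
for (v,u) in [(204,300),(199,318),(204,315),(190,300),(204,327),(210,420),(222,425),(216,425),(225,435),(215,412)]: print((u,v),t[v,u],end=' ')
print()
up=cv2.resize(t,None,fx=4,fy=4,interpolation=cv2.INTER_CUBIC)
hsv=cv2.cvtColor(t,cv2.COLOR_BGR2HSV)
print("gray bay rows");print(g[186:222:2,308:344:1])
print("pack");print(g[205:240,404:442])
```

```text
(300, 204) [52 51 49] (318, 199) [101  95  87] (315, 204) [98 91 85] (300, 190) [54 52 50] (327, 204) [49 54 58] (420, 210) [75 73 73] (425, 222) [26 33 22] (425, 216) [39 37 35] (435, 225) [86 83 80] (412, 215) [127 124 123] 
gray bay rows
[[ 97  99  98 100  99  99 100 102 101  99  99 106 123 137 135 123 138 154
  157 158 156 158 158 160 148 138 137 138 144 146 145 147 148 155 162 163]
 [ 45  47  49  47  47  46  46  45  47  49  48  49  51  57  60  65  73  77
   77  76  78  82  87  92  82  71  70  75  90  97 105 133 158 164 166 165]
 [ 53  49  51  51  49  41  34  32  32  32  33  34  35  35  38  34  36  38
   35  34  36  35  34  37  35  37  37  37  37  41  49  64 100 141 161 166]
 [ 50  51  52  52  52  42  36  38  43  43  39  41  39  37  36  35  34  34
   33  33  32  31  33  35  32  34  32  34  32  40  49  54  70 117 153 164]
 [ 54  50  52  53  48  43  49  72  86  88  84  86  83  83  81  83  84  82
   82  81  80  72  73  70  71  66  62  62  57  59  60  60  79 134 162 165]
 [ 51  53  54  51  48  43  55  79  89  95  94  91  94  95  96  97  95  97
   96  98  95  96  97  96  96  96  97  9
[... 1320 characters left out ...]
65  62  63  65  66  66  69  67  62  85 139 163 165 166]
 [ 55  53  53  53  52  55  53  52  52  52  54  51  53  50  53  52  52  53
   52  53  51  52  53  51  52  52  53  50  53  57  57  87 140 163 166 165]
 [ 71  58  53  53  52  55  54  51  52  53  54  55  53  54  54  53  54  52
   51  53  54  55  53  52  54  56  53  55  58  58  63  98 144 163 165 165]
 [ 75  74  70  66  67  66  61  59  60  58  55  55  56  56  54  51  50  52
   51  51  51  52  54  53  54  54  55  59  59  57  66 108 147 165 166 165]]
pack
[[139 107  79 ... 145 145 145]
 [139 106  75 ... 145 146 145]
 [139 103  74 ... 145 146 145]
 ...
 [146 146 145 ... 166 166 165]
 [146 144 146 ... 166 163 163]
 [147 146 145 ... 166 165 166]]
```

Run:
```python
import numpy as np,cv2
np.set_printoptions(linewidth=250,threshold=100000)
g=cv2.imread("pics/top0.png",0)
print(np.arange(404,442));print(np.c_[np.arange(205,240),g[205:240,404:442]])
print("grip",np.arange(265,305));
t=cv2.imread("pics/top0.png");print(np.c_[np.arange(182,204),g[182:204,265:300]])
```

```text
[404 405 406 407 408 409 410 411 412 413 414 415 416 417 418 419 420 421 422 423 424 425 426 427 428 429 430 431 432 433 434 435 436 437 438 439 440 441]
[[205 139 107  77  69  67  69  69  68  69  67  68  72  67  69  67  70  67  69  68  69  68  70  70  73  74  89  93  92 120 139 147 147 145 145 145 145 146 144]
 [206 141 107  74  68  69  69  68  69  69  71  69  68  68  68  69  68  68  69  68  68  68  66  65  66  67  70  73  73  95 129 146 146 145 146 146 146 146 145]
 [207 140 104  75  68  69  68  69  69  69  69  66  68  69  69  68  69  69  67  68  67  67  69  67  68  66  69  68  66  81 119 139 146 147 143 146 144 145 145]
 [208 138 104  77  67  70  67  66  68  67  66  68  68  68  71  67  70  69  69  68  68  68  68  65  68  66  67  67  67  71  97 129 143 145 146 145 147 146 147]
 [209 139 105  72  63  66  71  77  79  74  71  69  70  71  69  67  69  70  68  69  68  68  66  70  68  67  68  67  67  65  80 119 139 146 145 146 146 145 145]
 [210 139 104  64  54  56  78 111 120  98  80  75  77  76  76  76  76  75  74  75  71  72  74  72  73  73  70  73  83  86  92 111 135 147 149 149 146 1
[... 7321 characters left out ...]
43 143 140 140 138 139 139 128 100  78  76  80  82  78  78  95 119 135 142 103  52  27  27  33  42  49  49  51]
 [200  84  89 125 148 149 146 141 143 140 136 127 109  92  95  93  76  59  56  60  62  63  77 103 129 138 131  93  46  27  26  26  40  49  48  52]
 [201  80  83 133 157 160 159 155 149 142 140 131  93  61  57  60  52  43  40  40  47  46  58  77  97 103  99  79  50  31  27  28  35  46  51  53]
 [202  83  88 136 160 163 163 161 151 144 143 138  94  55  45  48  43  33  29  34  45  55  67  77  84  86  85  75  59  37  26  26  36  46  51  53]
 [203  81  89 136 160 162 163 162 152 144 145 136  94  54  49  49  41  36  26  26  43  62  73  80  84  86  86  77  54  37  28  31  37  46  51  48]]
```

```bash
cat > m.py <<'E'
from h import *
d=cam("top"); g=cv2.cvtColor(d["image"],cv2.COLOR_BGR2GRAY).astype(float)
def edge(kind,rng,lo,hi,lev,z):
    """kind 'v': edge near-vertical in image, scan columns lo..hi per row; 'h' the other way. returns world pts line"""
    pts=[]
    for k in rng:
        p=g[k,lo:hi+1] if kind=='v' else g[lo:hi+1,k]
        s=np.nonzero(np.diff(np.sign(p-lev)))[0]
        if len(s)==0: continue
        i=s[0]; x=lo+i+(lev-p[i])/(p[i+1]-p[i])
        pts.append((x,k) if kind=='v' else (k,x))
    P=np.array([plane(d,u,v,z)[:2] for u,v in pts],np.float32)
    vx,vy,x0,y0=cv2.fitLine(P,cv2.DIST_HUBER,0,.001,.001).ravel()
    a=np.arctan2(vy,vx)
    if kind=='v': yaw=(a+np.pi/2)%np.pi-np.pi/2
    else: yaw=(a)%np.pi-np.pi/2
    r=np.std((P-[x0,y0])@[-vy,vx])
    return np.array([x0,y0]),np.array([vx,vy]),yaw,r
def show(name,e): print(name,e[0].round(4),"yaw %.3f res %.4f"%(e[2],e[3]))
def box(name,L,R,T,B):
    for n,e in zip("LRTB",(L,R,T,B)): show(name+n,e)
    w=np.mean([e[2] for e in (L,R,T,B)])
    ex=np.array([np.cos(w),np.sin(w)]);ey=np.array([-ex[1],ex[0]])
    l,r=L[0]@ey,R[0]@ey;t,b=T[0]@ex,B[0]@ex
    c=ey*(l+r)/2+ex*(t+b)/2
    print(name,"yaw %.3f centre"%w,c.round(4),"size x %.4f y %.4f"%(t-b,l-r)); return c,w
if __name__=="__main__":
    box("bay",edge('v',range(196,211),311,319,70,.05),edge('v',range(199,209),334,340,87,.05),edge('h',range(316,335),189,198,65,.05),edge('h',range(326,336),208,216,82,.05))
    box("hole",edge('v',range(201,207),316,323,78,.05),edge('v',range(201,207),331,337,77,.05),edge('h',range(320,331),195,200,82,.05),edge('h',range(320,331),207,213,85,.05))
    show("footR",edge('v',range(192,220),334,346,105,.015))
    show("footB",edge('h',range(290,335),216,228,105,.015))
    show("footT",edge('h',range(300,335),180,192,80,.015))
    box("pack",edge('v',range(216,224),416,420,45,.094),edge('v',range(216,225),434,438,110,.094),edge('h',range(423,433),213,218,52,.094),edge('h',range(420,433),222,227,55,.094))
    show("packB",edge('h',range(420,430),224,230,90,.06))
    show("chL",edge('v',range(212,231),407,411,80,.042))
    show("chR",edge('v',range(232,236),434,439,125,.01))
    show("chB",edge('h',range(411,423),229,235,115,.042))
    box("grip",edge('v',range(189,195),274,280,90,.22),edge('v',range(189,196),286,291,62,.22),edge('h',range(280,287),182,188,48,.22),edge('h',range(279,285),193,199,36,.22))
    s=cam("scene"); 
    for n,im,z in(("scene",s,None),("top",d,None)):
        h=cv2.cvtColor(im["image"],cv2.COLOR_BGR2HSV); m=cv2.inRange(h,(5,150,110),(20,255,255))
        k,l,st,c=cv2.connectedComponentsWithStats(m)
        print(n,[(st[i,4],st[i,:4].tolist(),c[i].round(1).tolist()) for i in range(1,k) if st[i,4]>4 and 250<c[i][0]<450])
E
python3 m.py
```

```text
bayL [0.5061 0.0298] yaw -0.039 res 0.0003
bayR [ 0.5068 -0.0369] yaw -0.243 res 0.0030
bayT [ 0.5387 -0.0046] yaw -0.028 res 0.0002
bayB [ 0.4866 -0.0238] yaw -0.436 res 0.0036
bay yaw -0.186 centre [ 0.5143 -0.005 ] size x 0.0476 y 0.0654
holeL [0.5053 0.0135] yaw -0.468 res 0.0013
holeR [ 0.5067 -0.0325] yaw 0.287 res 0.0029
holeT [ 0.5233 -0.0044] yaw -0.056 res 0.0002
holeB [ 0.4887 -0.0077] yaw 0.002 res 0.0003
hole yaw -0.059 centre [ 0.5058 -0.0095] size x 0.0343 y 0.0458
footR [ 0.5122 -0.055 ] yaw -0.035 res 0.0003
footB [0.4519 0.0355] yaw -0.038 res 0.0003
footT [0.5658 0.0227] yaw -0.034 res 0.0008
packL [ 0.4574 -0.2967] yaw 0.196 res 0.0018
packR [ 0.4575 -0.3528] yaw -0.009 res 0.0001
packT [ 0.4718 -0.3259] yaw -0.036 res 0.0004
packB [ 0.4428 -0.3258] yaw -0.005 res 0.0004
pack yaw 0.037 centre [ 0.4573 -0.3248] size x 0.0290 y 0.0560
packB [ 0.4364 -0.3242] yaw -0.007 res 0.0003
chL [ 0.4605 -0.2784] yaw 0.011 res 0.0001
chR [ 0.42   -0.3746] yaw 0.303 res 0.0000
chB [ 0.4199 -0.3028] yaw 0.006 res 0.0002
gripL [0.5097 0.1311] yaw -0.014 res 0.0002
gripR [0.5094 0.0963] yaw 0.027 res 0.0002
gripT [0.5272 0.1151] yaw -0.027 res 0.0003
gripB [0.4985 0.118 ] yaw -0.024 res 0.0003
grip yaw -0.009 centre [0.5128 0.1137] size x 0.0287 y 0.0349
scene [(np.int32(59), [273, 175, 7, 10], [276.2, 179.5]), (np.int32(186), [351, 282, 20, 12], [361.0, 287.7])]
top [(np.int32(13), [281, 197, 5, 3], [283.0, 198.0]), (np.int32(7), [389, 265, 3, 3], [390.0, 266.3])]
```

Run:
```python
from m import *
s=cam("scene")
P=lambda *a:plane(*a).round(4)[:2]
print("pack top ctr scene",P(s,421.9,252.5,.094))
for c in [(615,352),(693,362),(685,388),(597,378)]: print(P(s,c[0]/4+260,c[1]/4+160,.094),end=' ')
print()
for c in [(590,432),(678,452)]: print("body bottom front",P(s,c[0]/4+260,c[1]/4+160,.042))
for c in [(165,290),(205,264),(300,286),(262,325)]: print("bay",P(s,c[0]/4+260,c[1]/4+160,.05))
print("ch ctr z0",P(d,421,234.9,0),"chL0",P(d,405,225,0),"chR top",P(d,438.7,224,.042),"packB042",P(d,425,227.8,.042),"pack top",P(d,427.3,219.8,.094))
show("chB0",edge('h',range(408,424),234,237,115,.0))
# pack left side bottom: body bottom-left at z .042
print("packLbottom",P(d,414.4,221,.042))
b=[.507,-.0098,.05]; print("bay ctr in scene",proj(s,b),"top",proj(d,b)); print("button proj",proj(s,[.4917,.1151,.197]),proj(d,[.4917,.1151,.21]))
```

```text
pack top ctr scene [ 0.4554 -0.3315]
[ 0.4684 -0.3066] [ 0.4784 -0.3551] [ 0.4443 -0.3584] [ 0.4313 -0.3054] 
body bottom front [ 0.4496 -0.3   ]
body bottom front [ 0.4518 -0.3575]
bay [0.4847 0.029 ]
bay [0.5342 0.0209]
bay [ 0.5344 -0.0562]
bay [ 0.4694 -0.0556]
ch ctr z0 [ 0.4181 -0.3263] chL0 [ 0.4494 -0.2732] chR top [ 0.4513 -0.3744] packB042 [ 0.4376 -0.33  ] pack top [ 0.4573 -0.3252]
chB0 [ 0.4154 -0.3144] yaw 0.011 res 0.0002
packLbottom [ 0.4587 -0.2958]
bay ctr in scene (np.float64(316.61000725001696), np.float64(232.0899080068317)) top (np.float64(326.3299698276423), np.float64(203.1851854940877))
button proj (np.float64(275.44926129318526), np.float64(179.72167706301443)) (np.float64(282.76252181647345), np.float64(198.5191097986482))
```

```bash
cat > mv.py <<'E'
import sys
from h import *
from scipy.spatial.transform import Rotation as Ro
o=ctrl.get_obs(); R=Ro.from_rotvec(o["tool_rot"]).as_matrix()
print("t",round(o["t"],2),"pos",np.round(o["tool_pos"],4),"q6",o["q"][5].round(2),"F",np.round(o["contact_force"],1),"open",round(o["opening"],4),"grip",o["grip_force"])
print("tool x",R[:,0].round(3),"y",R[:,1].round(3),"z",R[:,2].round(3))
yaw=float(sys.argv[4]) if len(sys.argv)>4 else 0
tg=np.array([float(a) for a in sys.argv[1:4]])
# tool y to lie along world x turned by yaw (either way)
ang=np.arctan2(R[1,1],R[0,1]); dd=(yaw-ang+np.pi/2)%np.pi-np.pi/2
print("turn about tool z",-dd,"or",-dd+np.pi,-dd-np.pi)
print("shift in tool axes",(R.T@(tg-o["tool_pos"])).round(4), "after turn:",((R@Ro.from_rotvec([0,0,-dd]).as_matrix()).T@(tg-o["tool_pos"])).round(4))
E
python3 mv.py .4575 -.325 .24 .01
```

```text
t 0.4 pos [0.2518 0.5719 0.3037] q6 -0.12 F [ 0.7 -0.3 -0.6] open 0.0852 grip 0.0
tool x [-0.915  0.403  0.   ] y [ 0.403  0.915 -0.   ] z [-0. -0. -1.]
turn about tool z 1.1459818085234172 or 4.28757446211321 -1.9956108450663759
shift in tool axes [-0.5497 -0.738   0.0639] after turn: [-0.8989  0.1967  0.0639]
```

Call:
drive_tool --rows '[[[0,0,-0.01],0.143],[[0,0,-0.01],0.143],[[0,0,-0.01],0.143],[[0,0,-0.01],0.143],[[0,0,-0.01],0.143],[[0,0,0],0.143],[[0,0,0],0.143],[[0,0,0],0.145]]' --jaw 0

```text
t: 1.2
tool_pos: [0.2519, 0.572, 0.3541]
tool_rot: [-2.217, -2.226, -0.0]
contact_force: [0.5, 0.2, -0.5]
opening: 0.0856
grip_force: 0.0
```

```bash
python3 mv.py .4575 -.325 .30 .01
```

```text
t 1.2 pos [0.2519 0.572  0.3541] q6 1.03 F [ 0.5  0.2 -0.5] open 0.0856 grip 0.0
tool x [-0.004  1.     0.   ] y [1.    0.004 0.   ] z [ 0.  0. -1.]
turn about tool z -0.005933640373858351 or 3.1356590132159345 -3.1475262939636517
shift in tool axes [-0.8978  0.202   0.0539] after turn: [-0.899   0.1966  0.0539]
```

Call:
drive_tool --rows '[[[-0.03,0.01,0],0],[[-0.045,0.01,0],0],[[-0.045,0.01,0],0],[[-0.045,0.01,0],0],[[-0.045,0.01,0],0],[[-0.045,0.01,0],0],[[-0.045,0.01,0],0],[[-0.045,0.01,0],0],[[-0.045,0.01,0],0],[[-0.045,0.01,0],0]]'

```text
t: 2.2
tool_pos: [0.3561, 0.1363, 0.3542]
tool_rot: [2.209, 2.233, 0.002]
contact_force: [0.8, -0.3, -0.2]
opening: 0.0854
grip_force: 0.0
```

Call:
drive_tool --rows '[[[-0.045,0.01,0],0],[[-0.045,0.01,0],0],[[-0.045,0.01,0],0],[[-0.045,0.01,0.01],0],[[-0.045,0.01,0.01],0],[[-0.045,0.01,0.01],0],[[-0.045,0.01,0.01],0],[[-0.045,0.01,0.01],0],[[-0.045,0.01,0],0],[[-0.03,0.01,0],0]]'

```text
t: 3.2
tool_pos: [0.4603, -0.2987, 0.3032]
tool_rot: [-2.212, -2.23, 0.001]
contact_force: [-0.3, 0.0, 0.8]
opening: 0.0853
grip_force: 0.0
```

```bash
python3 mv.py .4575 -.325 .124 .01
```

```text
t 3.2 pos [ 0.4603 -0.2987  0.3032] q6 -0.72 F [-0.3  0.   0.8] open 0.0853 grip 0.0
tool x [-0.008  1.     0.   ] y [ 1.     0.008 -0.001] z [-0.001  0.    -1.   ]
turn about tool z -0.002225368235322822 or 3.1393672853544703 -3.143818021825116
shift in tool axes [-0.0263 -0.0029  0.1792] after turn: [-0.0263 -0.0029  0.1792]
```

Call:
drive_tool --rows '[[[-0.006,-0.003,0.02],0],[[-0.02,0,0.03],0],[[0,0,0.03],0],[[0,0,0.03],0],[[0,0,0.025],0],[[0,0,0.02],0],[[0,0,0.015],0],[[0,0,0.009],0],[[0,0,0],0]]'

```text
t: 4.1
tool_pos: [0.4574, -0.3216, 0.1238]
tool_rot: [-2.209, -2.231, 0.0]
contact_force: [0.3, 1.0, 0.1]
opening: 0.0853
grip_force: 0.0
```

Call:
drive_tool --rows '[[[0,0,0],0],[[0,0,0],0],[[0,0,0],0],[[0,0,0],0],[[0,0,0],0],[[0,0,0],0],[[0,0,0],0],[[0,0,0],0],[[0,0,0],0],[[0,0,0],0]]' --jaw 1 --grip_force 50

```text
t: 5.1
tool_pos: [0.4584, -0.3225, 0.1262]
tool_rot: [2.209, 2.231, -0.0]
contact_force: [-1.1, 1.7, 5.9]
opening: 0.0394
grip_force: 51.7
```

```bash
python3 mv.py .4575 -.325 .24 .01;python3 - <<'E'
from h import *
d=cam("top");s=cam("scene")
a=cv2.resize(d["image"][170:250,350:480],None,fx=4,fy=4,interpolation=cv2.INTER_CUBIC)
b=cv2.resize(s["image"][200:310,360:490],None,fx=4,fy=4,interpolation=cv2.INTER_CUBIC)
c=np.zeros((440,800,3),np.uint8)
a=cv2.resize(a,(400,246));b=cv2.resize(b,(400,338));c[:246,:400]=a;c[:338,400:]=b
cv2.imwrite("pics/g1.png",c)
E
```

```text
t 5.1 pos [ 0.4584 -0.3225  0.1262] q6 -0.76 F [-1.1  1.7  5.9] open 0.0394 grip 51.72032296657562
tool x [-0.01   1.    -0.001] y [1.    0.01  0.001] z [ 0.001 -0.001 -1.   ]
turn about tool z 6.644172962078088e-05 or 3.141659095319414 -3.1415262118601723
shift in tool axes [-0.0026 -0.0008 -0.1138] after turn: [-0.0026 -0.0008 -0.1138]
```

View pics/g1.png

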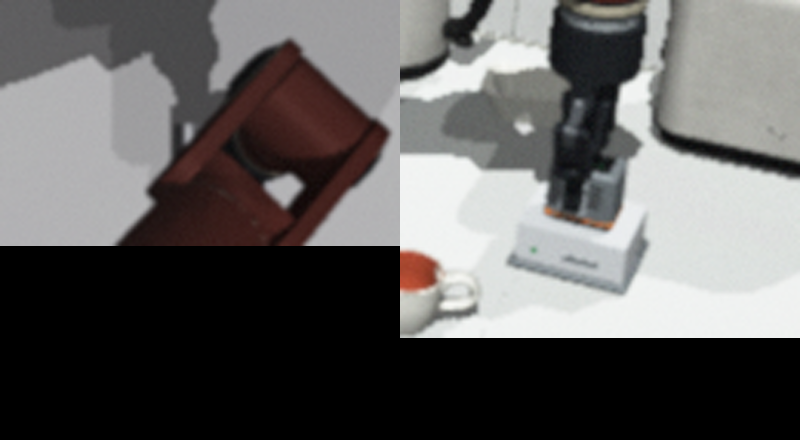

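The pack is gripped (opening 39 mm); the finger on its front face is at about (572,180) in the right-hand pane. Lift it.

Call:
drive_tool --rows '[[[0,0,-0.005],0],[[0,0,-0.01],0],[[0,0,-0.015],0],[[0,0,-0.02],0],[[0,0,-0.02],0],[[0,0,-0.02],0],[[0,0,-0.01],0],[[0,0,0],0],[[0,0,0],0]]'

```text
t: 6.1
tool_pos: [0.4576, -0.3217, 0.2245]
tool_rot: [-2.21, -2.232, -0.0]
contact_force: [-0.9, 0.6, -4.2]
opening: 0.0395
grip_force: 50.9
```

```bash
python3 mv.py .507 -.0098 .224 -.037;python3 - <<'E'
from h import *
s=cam("scene"); cv2.imwrite("pics/s2.png",s["image"])
o=ctrl.get_obs(); p=o["tool_pos"]; print("proj TCP-54",proj(s,p-[0,0,.054]))
u,v=map(int,proj(s,p-[0,0,.07])); 
b=cv2.resize(s["image"][v-50:v+50,u-50:u+50],None,fx=6,fy=6,interpolation=cv2.INTER_CUBIC); print(u-50,v-50)
cv2.imwrite("pics/s2c.png",b)
E
```

```text
t 6.1 pos [ 0.4576 -0.3217  0.2245] q6 -0.76 F [-0.9  0.6 -4.2] open 0.0395 grip 50.911738872528076
tool x [-0.01   1.     0.001] y [ 1.    0.01 -0.  ] z [-0.     0.001 -1.   ]
turn about tool z 0.04697460314671775 or 3.188567256736511 -3.094618050443075
shift in tool axes [0.3114 0.0525 0.0006] after turn: [0.3136 0.0379 0.0006]
proj TCP-54 (np.float64(421.1332886171886), np.float64(225.0201690063136))
370 180
```

View pics/s2c.png

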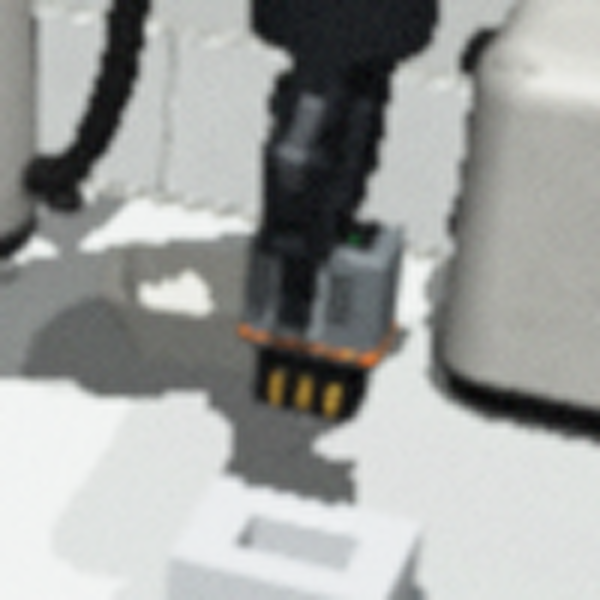

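Run:
```python
from h import *
s=cam("scene")
def px(u,v,x):
    c,r=ray(s,u,v); return (c+r*(x-c[0])/r[0]).round(4)
k=lambda a,b:(a/6+370,b/6+180)
x=.4576
print("band front L,R",px(*k(240,335),x-.02),px(*k(378,362),x-.02),"back R",px(*k(400,325),x+.02))
print("plug front bottom L,R",px(*k(262,405),x-.0115),px(*k(350,417),x-.0115))
print("plug front top L,R",px(*k(258,352),x-.014),px(*k(365,372),x-.014))
```

```text
band front L,R [ 0.4376 -0.301   0.1436] [ 0.4376 -0.3589  0.1453] back R [ 0.4776 -0.3587  0.1429]
plug front bottom L,R [ 0.4461 -0.3113  0.1083] [ 0.4461 -0.3486  0.1122]
plug front top L,R [ 0.4436 -0.3079  0.1342] [ 0.4436 -0.353   0.1361]
```

Relative to the pack, both cameras put the bay +0.315 m away in y, so the target TCP is (0.507, -0.007).

Call:
drive_tool --rows '[[[0.01,0,0],0.047],[[0.03,0.004,0],0],[[0.045,0.006,0],0],[[0.045,0.006,0],0],[[0.045,0.006,0],0],[[0.045,0.006,0],0],[[0.045,0.005,0],0],[[0.035,0.005,0.01],0],[[0.016,0,0.01],0],[[0,0,0.01],0]]'

```text
t: 7.2
tool_pos: [0.5063, -0.0055, 0.1932]
tool_rot: [-2.257, -2.183, 0.002]
contact_force: [0.4, 0.1, -3.8]
opening: 0.0395
grip_force: 51.0
```

Call:
drive_tool --rows '[[[0,0,0.005],0],[[0,0,0],0]]'

```text
t: 7.4
tool_pos: [0.5061, -0.0083, 0.1882]
tool_rot: [-2.262, -2.177, 0.003]
contact_force: [-0.5, -0.5, -3.5]
opening: 0.0395
grip_force: 51.0
```

```bash
python3 mv.py .507 -.0072 .175 -.037;python3 - <<'E'
from h import *
s=cam("scene"); cv2.imwrite("pics/s3.png",s["image"]);t=cam("top");cv2.imwrite("pics/t3.png",t["image"])
b=cv2.resize(s["image"][195:270,265:365],None,fx=7,fy=7,interpolation=cv2.INTER_CUBIC)
cv2.imwrite("pics/s3c.png",b)
E
```

```text
t 7.4 pos [ 0.5061 -0.0083  0.1882] q6 -0.13 F [-0.5 -0.5 -3.5] open 0.0395 grip 50.99422037601471
tool x [0.038 0.999 0.   ] y [ 0.999 -0.038 -0.003] z [-0.003  0.    -1.   ]
turn about tool z -0.0010500748156418993 or 3.140542578774151 -3.142642728405435
shift in tool axes [0.0011 0.0009 0.0132] after turn: [0.0011 0.0009 0.0132]
```

View pics/s3c.png

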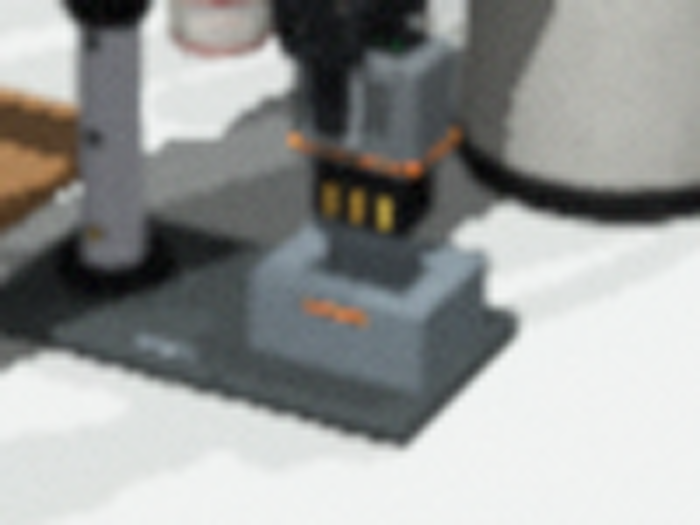

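Run:
```python
from h import *
s=cam("scene");ex=np.array([.9993,-.037,0]);ey=np.array([.037,.9993,0])
def px(a,b,c):
    o,r=ray(s,a/7+265,b/7+195); P=o+r*(c-o@ex)/(r@ex); return np.r_[P@ey,P[2]].round(4)
print("block L,R edge",px(250,310,.476),px(420,360,.476),"mark",px(337,312,.476))
print("block R back edge", px(487,290,.538))
print("band",px(289,143,.486),px(418,172,.486),"backR",px(460,135,.526))
print("plug top L,R",px(318,162,.492),px(408,180,.492),"bottom",px(318,218,.4946),px(408,235,.4946))
im=s["image"]; h=cv2.cvtColor(im,cv2.COLOR_BGR2HSV); m=cv2.inRange(h,(5,110,90),(25,255,255))
k,l,st,c=cv2.connectedComponentsWithStats(m)
print([(st[i,4],st[i,:4].tolist(),c[i].round(1).tolist()) for i in range(1,k) if 265<c[i][0]<365])
for i in range(1,k):
    if 300<c[i][0]<325 and 235<c[i][1]<245: print("mark",px((c[i][0]-265)*7,(c[i][1]-195)*7,.476))
```

```text
block L,R edge [0.0447 0.0316] [-0.0345  0.0297] mark [0.0038 0.0417]
block R back edge [-0.0346  0.0322]
band [0.0318 0.1079] [-0.027   0.1091] backR [-0.026  0.108]
plug top L,R [0.0216 0.099 ] [-0.0196  0.101 ] bottom [0.0228 0.0717] [-0.0188  0.0745]
[(np.int32(3), [266, 80, 3, 2], [267.0, 80.7]), (np.int32(2), [270, 81, 2, 2], [270.5, 81.5]), (np.int32(2), [273, 83, 2, 1], [273.5, 83.0]), (np.int32(1), [277, 85, 1, 1], [277.0, 85.0]), (np.int32(1), [274, 86, 1, 1], [274.0, 86.0]), (np.int32(4), [279, 88, 3, 3], [279.8, 89.2]), (np.int32(1), [286, 91, 1, 1], [286.0, 91.0]), (np.int32(1), [285, 93, 1, 1], [285.0, 93.0]), (np.int32(1), [288, 92, 1, 1], [288.0, 92.0]), (np.int32(1), [292, 95, 1, 1], [292.0, 95.0]), (np.int32(2), [296, 97, 1, 2], [296.0, 97.5]), (np.int32(1), [301, 97, 1, 1], [301.0, 97.0]), (np.int32(13), [298, 99, 4, 7], [299.5, 101.9]), (np.int32(5), [303, 98, 3, 4], [303.8, 99.4]), (np.int32(1), [308, 99, 1, 1], [308.0, 99.0]), (np.int32(1), [312, 100, 1, 1], [312.0, 100.0]), (np.int32(1), [320, 101, 1, 1], [320.0, 101.0]), (np.int32(2), [305, 103, 2, 2], [305.5, 103.5]), (np.int32(2), [304, 106, 2, 1], [304.5, 106.0]), (np.int32(1), [301, 109, 1, 1], [301.0, 109.0]), (np.int32(1), [303, 108, 1, 1], [303.0, 108.0]), (np.int32(1), [301, 113, 1, 1], [301.0, 113.0]), (np.int32(52), [273, 175, 7, 10], [276.3, 179.6]), (np.int32(8), [293, 191, 7, 2], [295.9, 191.4]), (np.int32(2), [329, 213, 2, 2], [329.5, 213.5]), (np.int32(4), [307, 214, 3, 2], [308.0, 214.5]), (np.int32(2), [316, 217, 2, 1], [316.5, 217.0]), (np.int32(11), [319, 217, 7, 3], [322.5, 218.2]), (np.int32(4), [312, 221, 1, 4], [312.0, 222.5]), (np.int32(6), [315, 222, 2, 4], [315.7, 223.5]), (np.int32(8), [319, 223, 2, 4], [319.5, 224.5]), (np.int32(11), [309, 238, 8, 3], [312.5, 239.2]), (np.int32(213), [350, 282, 22, 13], [360.8, 287.7])]
mark [0.006  0.0424]
```

Crop s3c: the bay's front edges are at columns 250/420 (centre y' ≈ +5 mm), and the band corners at 289/418 (centre ≈ +2.4 mm). A nudge of +2 mm in y and +1 mm in x, then down.

Call:
drive_tool --rows '[[[0.002,0.001,0.005],0],[[0,0,0.01],0],[[0,0,0.005],0],[[0,0,0.004],0],[[0,0,0.004],0],[[0,0,0.004],0],[[0,0,0],0]]'

```text
t: 8.25
tool_pos: [0.5077, -0.0056, 0.1572]
tool_rot: [-2.261, -2.179, 0.001]
contact_force: [0.0, 0.5, -4.3]
opening: 0.0394
grip_force: 51.0
```

No contact force with the plug tip about 7 mm in; continue.

Call:
drive_tool --rows '[[[0,0,0.004],0],[[0,0,0.004],0],[[0,0,0.004],0],[[0,0,0.003],0],[[0,0,0.003],0],[[0,0,0],0]]'

```text
t: 8.85
tool_pos: [0.5077, -0.0056, 0.1393]
tool_rot: [-2.262, -2.179, 0.001]
contact_force: [0.0, 0.0, -3.8]
opening: 0.0392
grip_force: 51.0
```

Call:
drive_tool --rows '[[[0,0,0.003],0],[[0,0,0.002],0],[[0,0,0.002],0],[[0,0,0.002],0],[[0,0,0],0]]'

```text
t: 9.35
tool_pos: [0.5086, -0.0056, 0.1342]
tool_rot: [-2.261, -2.18, 0.002]
contact_force: [-11.5, 2.0, 17.1]
opening: 0.0397
grip_force: 53.1
```

Call:
drive_tool --rows '[[[0,0,0.003],0],[[0,0,0.003],0],[[0,0,0],0]]'

```text
t: 9.65
tool_pos: [0.5091, -0.0057, 0.1341]
tool_rot: [-2.259, -2.178, 0.006]
contact_force: [-31.9, 4.5, 54.1]
opening: 0.0397
grip_force: 57.4
```

```bash
python3 mv.py .507 -.0072 .175 -.037;python3 - <<'E'
from h import *
s=cam("scene")
b=cv2.resize(s["image"][195:270,265:365],None,fx=7,fy=7,interpolation=cv2.INTER_CUBIC)
cv2.imwrite("pics/s4c.png",b)
E
```

```text
t 9.65 pos [ 0.5091 -0.0057  0.1341] q6 -0.12 F [-31.9   4.5  54.1] open 0.0397 grip 57.371639013290405
tool x [ 0.036  0.999 -0.   ] y [ 0.999 -0.036 -0.005] z [-0.005 -0.    -1.   ]
turn about tool z 0.0007316577867271246 or 3.1423243113765205 -3.1408609958030658
shift in tool axes [-0.0016 -0.0022 -0.0408] after turn: [-0.0016 -0.0022 -0.0408]
```

View pics/s4c.png

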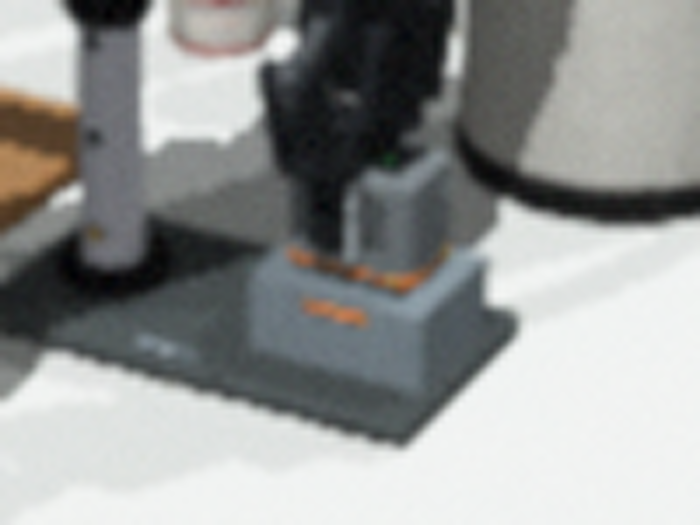

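The orange band sits right on the bay rim at about (365,268) and there's a hard stop at the expected height: seated. Relax most of the push, then open.

Call:
drive_tool --rows '[[[0,0,-0.004],0],[[0,0,-0.003],0],[[0,0,0],0]]'

```text
t: 10.0
tool_pos: [0.5088, -0.0057, 0.1342]
tool_rot: [2.261, 2.18, 0.001]
contact_force: [-5.5, 0.7, 11.3]
opening: 0.0394
grip_force: 52.6
```

Call:
drive_tool --rows '[[[0,0,0],0],[[0,0,0],0],[[0,0,0],0],[[0,0,0],0],[[0,0,0],0],[[0,0,0],0]]' --jaw 0

```text
t: 10.6
tool_pos: [0.5081, -0.0057, 0.1318]
tool_rot: [-2.262, -2.18, 0.0]
contact_force: [-0.8, 0.6, 0.2]
opening: 0.0853
grip_force: 0.0
```

```bash
python3 mv.py .512 .1150 .35 -.037;python3 - <<'E'
from h import *
s=cam("scene")
b=cv2.resize(s["image"][195:270,265:365],None,fx=7,fy=7,interpolation=cv2.INTER_CUBIC)
cv2.imwrite("pics/s5c.png",b)
E
```

```text
t 10.6 pos [ 0.5081 -0.0057  0.1318] q6 -0.12 F [-0.8  0.6  0.2] open 0.0853 grip 0.0
tool x [0.037 0.999 0.   ] y [ 0.999 -0.037 -0.   ] z [-0.  0. -1.]
turn about tool z -4.4918770737201186e-05 or 3.141547734819056 -3.1416375723605303
shift in tool axes [ 0.1207 -0.0006 -0.2182] after turn: [ 0.1207 -0.0006 -0.2182]
```

Call:
drive_tool --rows '[[[0,0,-0.01],0],[[0,0,-0.02],0],[[0,0,-0.035],0],[[0,0,-0.045],0],[[0,0,-0.045],0],[[0,0,-0.03],0],[[0.02,0,-0.01],0],[[0.04,0,0],0],[[0.04,-0.001,0],0],[[0.02,0,0],0]]'

```text
t: 11.65
tool_pos: [0.5112, 0.1166, 0.3281]
tool_rot: [2.26, 2.182, 0.002]
contact_force: [0.2, -0.3, 0.6]
opening: 0.0855
grip_force: 0.0
```

```bash
python3 mv.py .5122 .1146 .253 -.037;python3 - <<'E'
from h import *
s=cam("scene");a=cv2.imread("pics/s5c.png")[:, :420]
b=cv2.resize(s["image"][130:260,265:345],(369,600),interpolation=cv2.INTER_CUBIC)
c=np.zeros((600,800,3),np.uint8);c[:525,:420]=cv2.imread("pics/s5c.png")[:,210:630];c[:,425:794]=b
cv2.imwrite("pics/s6.png",c)
E
```

```text
t 11.65 pos [0.5112 0.1166 0.3281] q6 0.12 F [ 0.2 -0.3  0.6] open 0.0855 grip 0.0
tool x [0.035 0.999 0.001] y [ 0.999 -0.035  0.001] z [ 0.001  0.001 -1.   ]
turn about tool z 0.0018652179221350096 or 3.143457871511928 -3.139727435667658
shift in tool axes [-0.002   0.0009  0.0751] after turn: [-0.002   0.0009  0.0751]
```

View pics/s6.png

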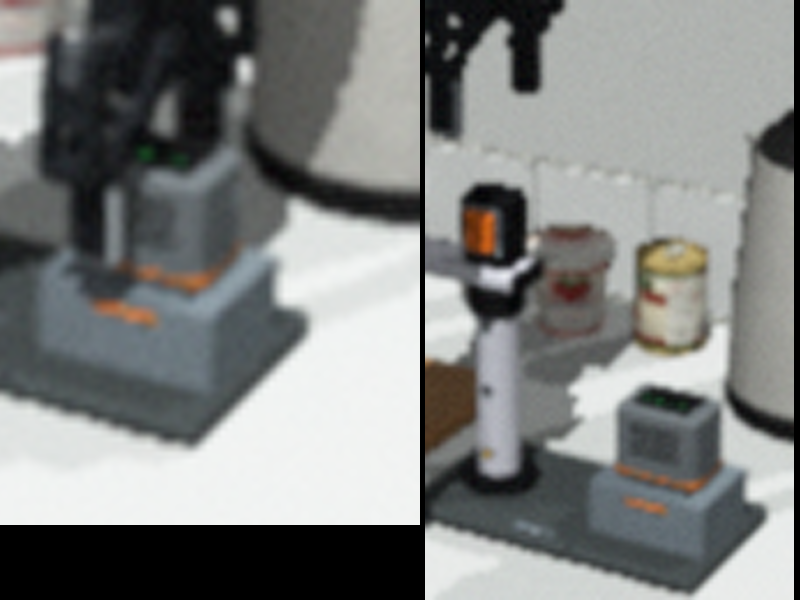

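The pack stands square on the bay rim at about (668,440), and the open fingers are above the grip at (493,222). Descend and pinch.

Call:
drive_tool --rows '[[[0,0.001,0.02],0],[[0,0,0.025],0],[[0,0,0.015],0],[[0,0,0.01],0],[[0,0,0.005],0],[[0,0,0],0],[[0,0,0],0]]'

```text
t: 12.4
tool_pos: [0.513, 0.1142, 0.2529]
tool_rot: [2.262, 2.179, 0.002]
contact_force: [0.5, 0.2, 1.0]
opening: 0.0856
grip_force: 0.0
```

Call:
drive_tool --rows '[[[0,0,0],0],[[0,0,0],0],[[0,0,0],0],[[0,0,0],0],[[0,0,0],0],[[0,0,0],0],[[0,0,0],0],[[0,0,0],0],[[0,0,0],0],[[0,0,0],0]]' --jaw 1 --grip_force 40

```text
t: 13.4
tool_pos: [0.5124, 0.1143, 0.2524]
tool_rot: [-2.262, -2.18, 0.001]
contact_force: [-3.7, -0.2, 6.1]
opening: 0.0295
grip_force: 42.0
```

Opening 29.5 mm means the button is fully in. Draw up.

Call:
drive_tool --rows '[[[0,0,-0.004],0],[[0,0,-0.008],0],[[0,0,-0.01],0],[[0,0,-0.012],0],[[0,0,-0.012],0],[[0,0,-0.012],0],[[0,0,-0.012],0],[[0,0,-0.008],0],[[0,0,-0.005],0],[[0,0,0],0]]'

```text
t: 14.4
tool_pos: [0.5123, 0.1143, 0.3359]
tool_rot: [-2.262, -2.18, 0.0]
contact_force: [-2.3, 0.4, -1.7]
opening: 0.0298
grip_force: 41.1
```

Call:
drive_tool --rows '[[[0,0,-0.003],0],[[0,0,-0.003],0],[[0,0,-0.002],0],[[0,0,0],0],[[0,0,0],0]]'

```text
t: 14.9
tool_pos: [0.5124, 0.1143, 0.3424]
tool_rot: [-2.262, -2.18, 0.001]
contact_force: [-0.9, 1.5, -5.6]
opening: 0.0299
grip_force: 43.6
```

```bash
python3 mv.py .5122 .1146 .34 -.037;python3 - <<'E'
from h import *
s=cam("scene")
b=cv2.resize(s["image"][120:260,255:345],(386,600),interpolation=cv2.INTER_CUBIC)
cv2.imwrite("pics/s7.png",b)
E
```

```text
t 14.9 pos [0.5124 0.1143 0.3424] q6 0.11 F [-0.9  1.5 -5.6] open 0.0299 grip 43.64632174372673
tool x [0.037 0.999 0.   ] y [ 0.999 -0.037 -0.001] z [-0.001  0.    -1.   ]
turn about tool z 7.36739513116369e-05 or 3.1416663275411048 -3.1415189796384815
shift in tool axes [ 0.0003 -0.0002  0.0024] after turn: [ 0.0003 -0.0002  0.0024]
```

View pics/s7.png

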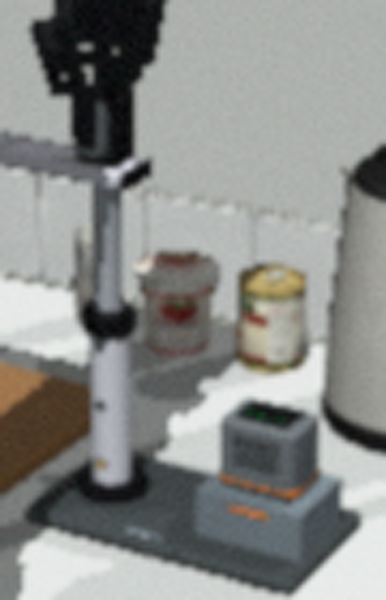

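The mast is drawn out, with the bar at about (105,165), and the pack still sits square. Confirm the hard end.

Call:
drive_tool --rows '[[[0,0,-0.001],0],[[0,0,-0.001],0],[[0,0,0],0],[[0,0,0],0],[[0,0,0],0]]'

```text
t: 15.45
tool_pos: [0.5124, 0.1143, 0.3425]
tool_rot: [-2.261, -2.179, 0.002]
contact_force: [4.1, 2.6, -18.7]
opening: 0.0298
grip_force: 42.8
```

Hard end confirmed: no rise while the force grows. Relax it by 1.5 mm and let it settle, then hand in.

Call:
drive_tool --rows '[[[0,0,0.0015],0],[[0,0,0],0],[[0,0,0],0],[[0,0,0],0],[[0,0,0],0]]'

```text
t: 15.95
tool_pos: [0.5123, 0.1143, 0.3425]
tool_rot: [-2.261, -2.179, 0.001]
contact_force: [3.3, 3.6, -18.1]
opening: 0.0294
grip_force: 42.6
```

```bash
python3 -c "
from station import ctrl
o=ctrl.get_obs();print(o['tool_pos'],o['contact_force'],o['opening'],o['grip_force']);print(ctrl.finish_job())"
```

```text
[0.51232703 0.11433476 0.34251733] [  3.27656485   3.61331273 -18.06546206] 0.02944063546234567 42.593472227454185
the job is handed in; nothing more can be done
None
```

I handed the job in at 16 s, but it returned no verdict. By my own checks, the pack sits square and fully down in the lamp's bay, and the mast is up 90 mm against its hard stop, held by the grip with the button pressed in.

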